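Open the safety-capped flux can and fetch the dosing bottle

ROBOT

A 7-joint arm with a two-finger parallel gripper is mounted at the origin on the work surface. World frame = base frame: x ahead of the robot, y to its left, z up, the work surface at z = 0. Lengths are in m, angles in rad, forces in N, time in s.
With the tool pointing down it reaches from about 0.4 to 0.925 m from the base axis. Payload 5.6 kg.
Tool frame: the origin (TCP) lies midway between the tips of the shut fingers; the grasp point (between the pads) lies 19 mm behind it (manip.grasp_offset is the distance from the TCP to the grasp point, in m); z points along the fingers, y is the line along which they close (so a half turn about z gives the same grasp; the last joint's range is limited). The gripper opens to 85 mm and grips with 20 to 120 N. Pads are 22 mm wide; open, the fingers measure 114 mm over their backs; the gripper's body (76 mm by 85 mm) begins 54 mm behind the grasp point. The pads swing forward as they close: fully open they stand 13 mm farther back than shut.
Start: joints at [-1.343, 0.468, -0.012, 1.603, 0.006, 1.071, -0.056], TCP at [0.174, 0.626, 0.231] pointing down, gripper open.
Joint ranges: [-2.53, 2.53], [-0.31, 2.02], [-1.57, 1.55], [0.28, 2.44], [-1.29, 4.43], [0.15, 1.84], [-2.92, 2.92]. Speed limits (rad/s): [2.57, 2.57, 3.14, 3.14, 3.14, 3.14, 3.14].

INTERFACE

Orientations are given as a unit quaternion [x, y, z, w].
In Python, from cell import manip gives the robot as it stands. The module is installed in compiled form; this text tells all that it offers. Calls block until the motion is done:
- manip.move_to(position, orientation): joint-space move of the TCP to a pose.
- manip.move_linear(position, ori=None, speed=0.15): straight line of the TCP; ori=None keeps the orientation; speed is the mean speed in m/s.
- manip.set_joints(angles): joint-space move.
- manip.gripper_to(opening, squeeze=None): opening from 0.0 (shut) to 1.0 (fully open); squeeze is the grip in N (None keeps the last); returns when the fingers have stopped.
- manip.sleep(seconds).
- manip.ik(position, orientation): joint angles nearest the present ones, or None.
- manip.snapshot(name): name is "side" or "top" or "wrist"; returns the picture (400x640x3 uint8, red, green, blue); there is no depth.
- manip.camera_info(name): a dict with "fx", "fy", "cx", "cy" (pixels), "world_to_cam" (4x4, takes a point from world to camera coordinates). Camera axes: x right, y down, z forward; pixel columns grow to the right and rows downward; lengths in m; the calibration is good to about 2 mm. A picture is of the moment at which its call begins: read the wrist's pose just before it. camera_info takes no time and is no camera call; for the wrist camera it gives the pose at the moment of the call.
A pose or a line that the arm cannot do raises manip.PlanningError and nothing moves.
- manip.hand_in(): hands the job in; it is judged then, once.
Readings, each from a call of its own:
- manip.current_t(): time.
- manip.current_qpos(): joint angles.
- manip.current_dq(): joint speeds.
- manip.current_effort(): joint torques, N m.
- manip.current_tcp_pos(): TCP position.
- manip.current_tcp_rot(): TCP orientation.
- manip.current_force(): force on the tool from outside, world axes, zero at the start.
- manip.current_wrist_torque(): the same for the moment, N m.
- manip.current_gripper_width(): opening from 0.0 (shut) to 1.0 (fully open).
- manip.current_finger_force(): force on a finger pad.
Only numpy, scipy, OpenCV 4.12 (cv2) and the standard library are available. Lean on these libraries where they do the work, as an engineer would, in place of code of your own. Each camera call takes 0.05 s, during which the arm holds its last target. There are 200 camera calls.

TASK

Get the flux ready for decanting. First take the red safety cap off the leaning can - push it in against its spring, keep it pushed in while you turn it anticlockwise until it frees, then lift it off - and stand it upright, red end up, in the grey tray. Then free the small dosing bottle wedged in the corner of the blue bin and stand it upright on the green pad; set both down rather than dropping them, and leave the tin and the two lampholders where they are.

Things in the scene. Friction and masses are not known exactly. Their poses are not given: they have to be found in the camera images.
- can: White can with yellow band (100 mm dia), clamped in a green steel stand (base 160 x 150 mm) fixed to the bench; it leans 30 degrees from vertical towards the stand's -x. Origin: centre of the stand's underside, on the bench. The can's axis points along (-0.5, 0, 0.866) in this frame.
- mouth (a point): Centre of the top face of the can's metal collar (84 mm outer dia), 59 mm along -x and 189 mm up from can's origin, on the can's axis. Cap lugs start locked in notches 5 mm deep. Push the cap in 6 to 8 mm along the axis, keep it in, turn it 61 degrees (51 to 70) anticlockwise seen from above (stop at about 72) and let it rise: lugs leave by open slots and it draws straight off.
- cap: Safety cap, loose, about 90 g, 75 mm tall. Origin: centre of its open underside; z along its axis to the closed red end. Black skirt 48 mm dia, z 0 to 29; red ribbed round grip 54 mm dia, z 29 to 75 (hold it here); white stripe on top along x. Two lugs on the skirt at +x and -x, out to 33 mm from the axis, z 3 to 9. On the can its z is the can's axis, underside 15 mm below the collar's top.
- spring_plate (a joint): Sprung plate under the cap in the can's neck: 0 with the cap locked, grows as the cap is pushed in (m, stop at 0.009), about -0.006 when the cap is free or off. The spring pushes with 8 N at 0 and 0.8 N more per mm.
- tray: Grey tray fixed to the bench, 130 x 130 mm outside, rim 14 mm high, walls and floor 5 mm thick. Origin: centre of its underside. The cap stands in it near the middle.
- bin: Blue bin fixed to the bench, 92 mm (x) by 162 mm (y), 69 mm high, 4 mm floor. Origin: centre of its underside. The bay at its +y end (48 mm wide, centred at y = +52 mm) holds the bottle; the rest holds lampholders up to 56 mm high.
- bottle: White dosing bottle, blue band, loose, about 120 g: round body 44 mm dia up to z 122, orange cone nozzle to z 155 mm. Origin: centre of its underside; z along its axis to the nozzle. Leans 35 degrees towards the bin's -x: foot in the far (+x) bottom corner of its bay, side on the bin's -x rim about 80 mm up from its foot. Draw it out along its axis.
- pad: Green pad fixed to the bench, 110 x 110 mm, 4 mm thick. Origin: centre of its underside. The bottle stands on it near the middle.
- tin: Open steel tin, 68 mm dia, 30 mm high, loose bystander. Origin: centre of its underside.
- lampholder_a: Cream lampholder with steel top, 34 mm dia, 65 mm high, loose bystander standing on the bench. Origin: centre of its underside.
- lampholder_b: The same as lampholder_a, the other one.

How it is judged:
By the outcome, as a careful person would: the job done as asked, in the order asked, and still so for the second after the job is handed in, with the robot touching nothing.
It also fails if it takes over 61 s, if anything falls off the work surface, if the arm or the gripper's body presses on something with over 40 N, if the wrist force passes 120 N, or if a joint passes its speed limit or range.

## Working session

There is one attempt and no reset: what is moved stays moved. The work goes in short steps, each a Python script; the robot and the scene stay as the last script left them, time stands still between calls to the robot, and variables do not carry over. Pictures are saved under pics/ and viewed, at most 10 in all, crops included, and the job is handed in when it is done.

```bash
mkdir -p pics; python3 - <<'E'
from cell import manip
import cv2
for n in("side","top"):
    im=manip.snapshot(n); cv2.imwrite(f"pics/{n}0.png",im[:,:,::-1]); c=manip.camera_info(n); print(n,c)
print(manip.current_tcp_rot(),manip.current_t(),manip.grasp_offset)
E
```

```text
side {'fx': 388.0461807264471, 'fy': 388.0461807264471, 'cx': 317.0637823394576, 'cy': 197.30620076238256, 'world_to_cam': array([[ 0.9364752 , -0.3507279 ,  0.00203315, -0.56017701],
       [-0.18179475, -0.49034945, -0.85235444,  0.2187072 ],
       [ 0.29994143,  0.79783918, -0.52296059,  0.80210477],
       [ 0.        ,  0.        ,  0.        ,  1.        ]])}
top {'fx': 419.10592629363293, 'fy': 419.10592629363293, 'cx': 318.390070692958, 'cy': 203.18970882542706, 'world_to_cam': array([[ 0.00277122, -0.99969102, -0.02470193,  0.02826046],
       [-0.98495395,  0.0015397 , -0.17281015,  0.61640029],
       [ 0.17279478,  0.02480915, -0.98464535,  1.08551075],
       [ 0.        ,  0.        ,  0.        ,  1.        ]])}
[ 1.35033144e-01  9.90840766e-01 -7.90260339e-04 -4.04878145e-05] 0.1 0.0187
```

View pics/top0.png

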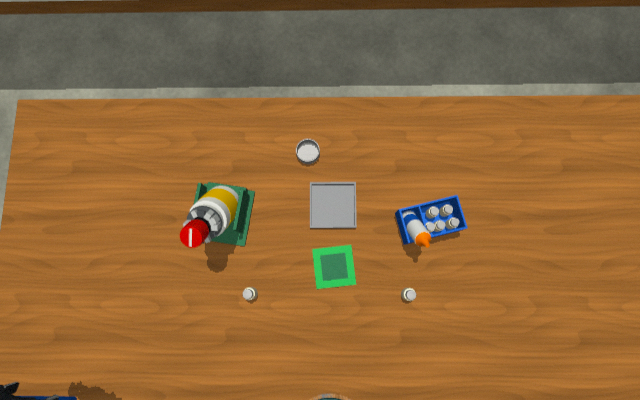

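View pics/side0.png

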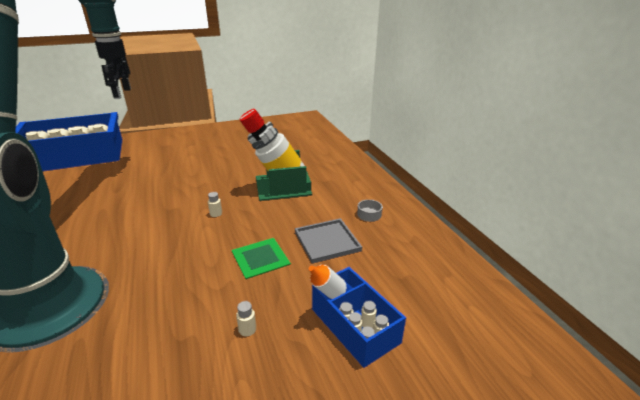

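Top view: the can is around (215,215) with the cap top near (194,233). Tray (333,205), pad (334,267), bin (431,220) with the nozzle at (424,239). Tin (308,151), lampholders (250,294) and (409,295). Next I enlarge crops.

```bash
python3 - <<'E'
import cv2,numpy as np
def grid(im,x0,y0,w,h,k):
    c=cv2.resize(im[y0:y0+h,x0:x0+w],None,fx=k,fy=k,interpolation=cv2.INTER_CUBIC)
    for i in range(0,w,10):
        cv2.line(c,(i*k,0),(i*k,6),(255,255,255),1);cv2.putText(c,str(x0+i),(i*k,16),0,.33,(255,255,255),1)
    for j in range(0,h,10):
        cv2.line(c,(0,j*k),(6,j*k),(255,255,255),1);cv2.putText(c,str(y0+j),(8,j*k+4),0,.33,(255,255,255),1)
    return c
t=cv2.imread("pics/top0.png");s=cv2.imread("pics/side0.png")
cv2.imwrite("pics/ct.png",np.hstack([grid(t,175,175,80,100,5),grid(t,392,175,80,100,5)]))
cv2.imwrite("pics/cs.png",np.hstack([grid(s,235,100,80,110,5),grid(s,305,255,80,110,5)]))
E
```

```text
(no output)
```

View pics/ct.png

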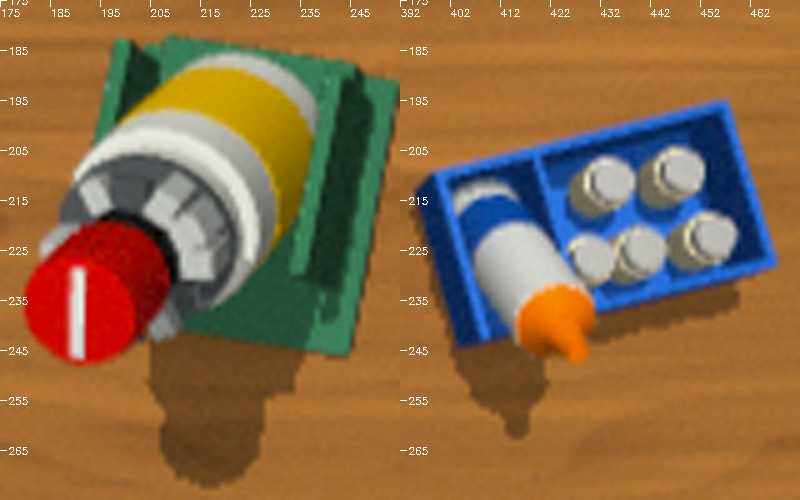

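View pics/cs.png

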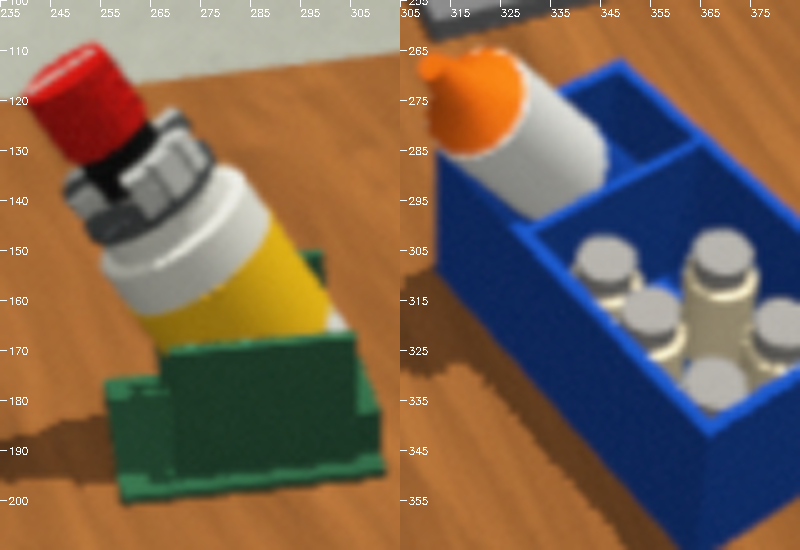

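Crop readings:
- **Can:** cap stripe ends at (191.5,228) and (190,246.5). Stand corners at (244.5,245.5) and (254.5,190.5) from the top, and (259.5,200) and (312,195) from the side.
- **Bin:** rim corners at about (409.6,243), (399,210), (457.6,195.4) and (467.5,227.5). Side view gives (367,341.5) and (349,267.5).
- **Bottle:** nozzle tip at about (427,246).

Next I fit the poses.

```bash
cat > h.py <<'E'
import numpy as np
from scipy.optimize import least_squares
from scipy.spatial.transform import Rotation as R
from cell import manip
def proj(n,p,c=None):
    c=c or manip.camera_info(n); q=(c["world_to_cam"]@np.append(p,1))[:3]
    return np.array([c["fx"]*q[0]/q[2]+c["cx"],c["fy"]*q[1]/q[2]+c["cy"]])
def Rz(a): return R.from_euler('z',a).as_matrix()
def fit(obs,x0):
    f=lambda v: np.concatenate([proj(n,np.array([v[0],v[1],0])+Rz(v[2])@np.array(p))-u for n,p,u in obs])
    r=least_squares(f,x0,loss='soft_l1'); return r.x,np.round(r.fun.reshape(-1,2),1)
def unproj(n,u,z):
    c=manip.camera_info(n);M=c["world_to_cam"];o=-M[:3,:3].T@M[:3,3]
    d=M[:3,:3].T@np.array([(u[0]-c["cx"])/c["fx"],(u[1]-c["cy"])/c["fy"],1]); return o+d*(z-o[2])/d[2]
E
python3 - <<'E'
from h import *
np.set_printoptions(precision=4,suppress=True)
x,r=fit([("top",(-.089,0,.241),(190.8,237.5)),("side",(-.089,0,.241),(247.5,113.7)),
("top",(-.08,-.075,0),(244.5,245.5)),("top",(.08,-.075,0),(254.5,190.5)),("side",(-.08,-.075,0),(259.5,200)),("side",(.08,-.075,0),(312,195))],[.6,.25,-.17]);print("can",x,r.tolist())
ct=x
b=[("top",(-.046,.081,.069),(409.6,243)),("top",(.046,.081,.069),(399,210)),("top",(.046,-.081,.069),(457.6,195.4)),("top",(-.046,-.081,.069),(467.5,227.5)),("side",(-.046,-.081,.069),(367,341.5)),("side",(.046,.081,.069),(349,267.5))]
x,r=fit(b,[.6,-.25,.24]);print("bin",x,r.tolist())
s,c=np.sin(np.radians(35)),np.cos(np.radians(35))
tip=np.array([.024-.155*s,.052,.0166+.155*c]);print("tip",proj("top",np.append(x[:2],0)+Rz(x[2])@tip),proj("side",np.append(x[:2],0)+Rz(x[2])@tip))
print("tray",np.mean([unproj("top",u,.014) for u in[(310,183),(355,182),(356,228),(311,229)]],0))
print("pad",np.mean([unproj("top",u,.004) for u in[(313,248),(352,245),(356,285),(317,289)]],0))
for u,z in(((308,151),.03),((250,294),.065),((409,295),.065)):print(unproj("top",u,z))
# stripe direction in cap plane
ax=Rz(ct[2])@np.array([-.5,0,.866]);o=np.append(ct[:2],0)+Rz(ct[2])@np.array([-.089,0,.241])
e1=Rz(ct[2])@np.array([.866,0,.5])
print("top",o,"dirs",proj("top",o+.02*e1)-proj("top",o),"ax",ax)
# reach: cap grasp options
for nm,c0,a,yaw,g in(("cap",o-ax*.075,ax,ct[2],.05),("bot",np.append(x[:2],0)+Rz(x[2])@np.array([.024,.052,.0166]),Rz(x[2])@np.array([-s,0,c]),x[2],.108)):
  for k in range(0,360,30):
    z=-a;y0=Rz(yaw)@np.array([0,1,0]);y=R.from_rotvec(a*np.radians(k)).apply(y0);Q=R.from_matrix(np.c_[np.cross(y,z),y,z])
    q=manip.ik(c0+a*(g-manip.grasp_offset),Q.as_quat());q2=manip.ik(c0+a*(g+.09),Q.as_quat())
    print(nm,k,None if q is None else np.array(q),q2 is not None)
E
```

```text
can [ 0.5948  0.2997 -0.1412] [[-0.5, -0.5], [-0.6, 0.1], [0.3, 0.1], [-0.1, -0.1], [-0.2, 1.0], [0.4, 0.0]]
bin [ 0.5724 -0.2764  0.2536] [[-0.8, -0.1], [-0.0, -0.6], [-0.1, -1.1], [0.7, 0.0], [-0.2, 1.7], [-0.7, -0.6]]
tip [428.2142 245.0245] [311.4   268.301]
tray [ 0.6174 -0.0114  0.014 ]
pad [ 0.4472 -0.0151  0.004 ]
[0.7712 0.0592 0.03  ]
[0.3747 0.2058 0.065 ]
[ 0.3737 -0.2061  0.065 ]
top [0.5067 0.3122 0.241 ] dirs [ 0.051  -8.0822] ax [-0.495   0.0703  0.866 ]
cap 0 [-1.0548  0.3093  0.3101  2.0472  0.627   0.5556  0.1573] True
cap 30 [-0.9621  0.3057  0.1999  2.0414  0.6801  0.577   0.6357] True
cap 60 [-0.8784  0.3054  0.1011  2.036   0.7243  0.5967  1.1227] True
cap 90 [-0.7883  0.3078 -0.005   2.0302  0.7692  0.6186  1.6102] True
cap 120 [-0.6987  0.3131 -0.1102  2.0244  0.8121  0.6415  2.1004] True
cap 150 [-0.6013  0.3222 -0.225   2.0181  0.858   0.6682  2.5897] True
cap 180 [-1.4627  0.3837  0.8203  2.0701  0.2585  0.4662 -2.6532] True
cap 210 [-1.3494  0.3495  0.6718  2.0643  0.3976  0.4896 -2.2566] True
cap 240 [-1.2958  0.3379  0.604   2.0614  0.45    0.5013 -1.78
[... 368 characters left out ...]
[ 1.474   0.8741 -1.1425  2.1441  1.2601  0.3028  2.3796] True
bot 90 [ 1.5659  1.0852 -1.3408  2.1404  1.4656  0.5437  2.7995] True
bot 120 [ 1.474   0.8741 -1.1425  2.1441  1.2601  0.3028 -2.8564] True
bot 150 [ 1.474   0.8741 -1.1425  2.1441  1.2601  0.3028 -2.3328] True
bot 180 [ 1.474   0.8741 -1.1425  2.1441  1.2601  0.3028 -1.8092] True
bot 210 [ 1.474   0.8741 -1.1425  2.1441  1.2601  0.3028 -1.2856] True
bot 240 [ 1.474   0.8741 -1.1425  2.1441  1.2601  0.3028 -0.762 ] True
bot 270 [ 1.474   0.8741 -1.1425  2.1441  1.2601  0.3028 -0.2384] True
bot 300 [ 1.474   0.8741 -1.1425  2.1441  1.2601  0.3028  0.2852] True
bot 330 [ 1.474   0.8741 -1.1425  2.1441  1.2601  0.3028  0.8088] True
```

Fits agree to about 1 px. I'll go above the cap and look with the wrist camera.

```bash
cat >> h.py <<'E'
CAN=np.array([.5948,.2997,-.1412]);BIN=np.array([.5724,-.2764,.2536])
def pose(base,a,yaw,k,s):  # TCP at base+a*s, tool along -a
    z=-a;y=R.from_rotvec(a*np.radians(k)).apply(Rz(yaw)@np.array([0,1,0]))
    return base+a*s,R.from_matrix(np.c_[np.cross(y,z),y,z]).as_quat()
AX=Rz(CAN[2])@np.array([-.5,0,.8660254])
CB=np.append(CAN[:2],0)+Rz(CAN[2])@np.array([-.059,0,.189])-AX*.015
E
python3 - <<'E'
from h import *
import cv2
p,q=pose(CB,AX,CAN[2],0,.05-manip.grasp_offset+.09)
manip.move_to(p,q)
c=manip.camera_info("wrist");im=manip.snapshot("wrist").copy()
for s in(.075,):
    u=proj("wrist",CB+AX*s,c);print(u)
    e=R.from_rotvec(AX*0).as_matrix();e1=Rz(CAN[2])@np.array([.866,0,.5]);e2=Rz(CAN[2])@np.array([0,1,0])
    for s,rr in((.075,.027),(.015,.042)):
        pts=[proj("wrist",CB+AX*s+rr*(e1*np.cos(t)+e2*np.sin(t)),c) for t in np.linspace(0,6.28,60)]
        cv2.polylines(im,[np.int32(pts)],True,(0,255,255),1)
cv2.imwrite("pics/w1.png",im[:,:,::-1]);print(manip.current_t(),manip.current_tcp_pos()-p,manip.current_force())
E
```

```text
[319.82119711 216.32521942]
1.75 [-0.00043197  0.00133798 -0.00012146] [-0.08711649  0.22997077 -0.28402547]
```

View pics/w1.png

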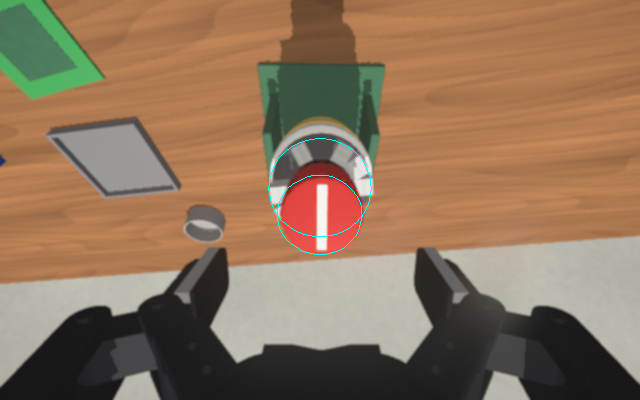

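The fitted outlines match the cap: disc centre seen at about (321,216), predicted (320,216). I'll grasp and push.

```bash
python3 - <<'E'
from h import *
g=.05-manip.grasp_offset
st=lambda:np.round([(manip.current_tcp_pos()-CB)@AX*1e3,manip.current_force()@AX,manip.current_wrist_torque()@AX,manip.current_gripper_width(),manip.current_t()],3)
p,q=pose(CB,AX,CAN[2],0,g);manip.move_linear(p,q,speed=.12);print(st())
manip.gripper_to(0.0,squeeze=80);print(st(),manip.current_finger_force())
for d in(.004,.007):
    p,_=pose(CB,AX,CAN[2],0,g-d);manip.move_linear(p,q,speed=.02);manip.sleep(.1);print(st())
print(np.linalg.norm((manip.current_tcp_pos()-CB)-((manip.current_tcp_pos()-CB)@AX)*AX))
E
```

```text
[ 3.1708e+01 -4.9400e-01  1.8000e-02  9.9900e-01  2.6500e+00]
[3.2257e+01 6.2540e+00 2.9000e-02 6.1500e-01 3.0500e+00] 81.97898268699646
[ 2.8453e+01  9.5870e+00 -3.0000e-03  6.2000e-01  3.5000e+00]
[2.5628e+01 1.1688e+01 2.5000e-02 6.1600e-01 3.9000e+00]
0.0007947274807532241
```

```bash
python3 - <<'E'
from h import *
g=.05-manip.grasp_offset
st=lambda:np.round([(manip.current_tcp_pos()-CB)@AX*1e3,manip.current_force()@AX,manip.current_wrist_torque()@AX,manip.current_gripper_width(),manip.current_qpos()[6],manip.current_t()],3)
p,q=pose(CB,AX,CAN[2],0,g-.0083);manip.move_linear(p,q,speed=.02);manip.sleep(.1);print(st())
j=np.array(manip.ik(p,q));print(np.round(j-manip.current_qpos(),4))
for a in(20,40,61.5):
    t=j.copy();t[6]+=np.radians(a);manip.set_joints(t);print(a,st())
manip.sleep(.15);print(st(), np.degrees(R.from_quat(manip.current_tcp_rot())*R.from_quat(q).inv().as_matrix().__class__ is None) if 0 else np.degrees((R.from_quat(manip.current_tcp_rot())*R.from_quat(q).inv()).as_rotvec()@AX))
E
```

```text
[2.4442e+01 1.3881e+01 2.0000e-03 6.1800e-01 1.5500e-01 4.2500e+00]
[ 0.0008  0.0024  0.0008  0.0006  0.0002 -0.0019 -0.    ]
20 [24.626 12.794  0.083  0.62   0.505  4.675]
40 [2.4660e+01 1.2946e+01 1.8000e-02 6.1600e-01 8.5400e-01 5.1000e+00]
61.5 [24.684 13.071  0.037  0.612  1.229  5.55 ]
[2.4691e+01 1.2098e+01 2.3000e-02 6.1200e-01 1.2290e+00 5.7000e+00] 61.53054382561754
```

Torque stayed tiny, so it turned freely. Now draw it off.

```bash
python3 - <<'E'
from h import *
import cv2
g=.05-manip.grasp_offset;q=manip.current_tcp_rot()
st=lambda:np.round([(manip.current_tcp_pos()-CB)@AX*1e3,manip.current_force()@AX,manip.current_wrist_torque()@AX,manip.current_gripper_width(),manip.current_t()],3)
for d in(0,.006,.013,.03):
    manip.move_linear(CB+AX*(g+d),q,speed=.05);print(st(),manip.current_force().round(1))
    if manip.current_force()@AX<-8: break
else:
    manip.move_linear(CB+AX*(g+.09),q,speed=.15)
    cv2.imwrite("pics/w2.png",np.hstack([manip.snapshot("wrist")[::2,::2],manip.snapshot("side")[40:240,150:470]])[:,:,::-1]);print(st())
E
```

```text
[ 3.2693e+01  6.4720e+00 -2.4000e-02  6.1900e-01  6.0170e+00] [-3.9  0.8  5.2]
[37.906  2.209 -0.04   0.616  6.283] [-0.9  2.8  1.8]
[ 4.4399e+01  5.9500e-01 -1.9000e-02  6.1500e-01  6.5750e+00] [-0.4  2.1  0.3]
[ 6.1512e+01 -5.2300e-01 -2.5000e-02  6.1500e-01  7.0670e+00] [ 0.1  0.1 -0.5]
[ 1.20246e+02 -1.63200e+00  1.50000e-02  6.12000e-01  7.71700e+00]
```

View pics/w2.png

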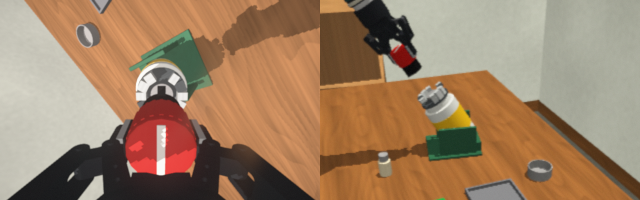

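The picture shows the cap in the gripper and the collar bare. Place it in the tray.

```bash
python3 - <<'E'
from h import *
Z=np.array([0,0,1.]);T=np.array([.6174,-.0114,0])
p,q=pose(T,Z,CAN[2],61.5,.22)
manip.move_to(p,q);print(manip.current_t(),manip.current_tcp_pos())
manip.move_linear(T+Z*.05,q,speed=.15);f0=manip.current_force()[2];print(manip.current_t(),f0)
for h in np.arange(.042,.030,-.001):
    manip.move_linear(T+Z*h,q,speed=.03)
    f=manip.current_force()[2];print(h.round(4),round(f-f0,2),manip.current_tcp_pos()[2].round(4))
    if f-f0>2.5:break
print(manip.current_t())
E
```

```text
9.075 [ 0.61713398 -0.00986825  0.21947974]
10.3583 -0.925667359011203
0.042 -0.71 0.0418
0.041 -0.02 0.041
0.04 0.53 0.04
0.039 0.5 0.0389
0.038 1.05 0.0379
0.037 0.07 0.037
0.036 6.92 0.0369
12.275
```

```bash
cat >> h.py <<'E'
s35,c35=np.sin(np.radians(35)),np.cos(np.radians(35))
BA=Rz(BIN[2])@np.array([-s35,0,c35]);BB=np.append(BIN[:2],0)+Rz(BIN[2])@np.array([.024,.052,.0166])
E
python3 - <<'E'
from h import *
import cv2
q=manip.current_tcp_rot();p=manip.current_tcp_pos()
manip.gripper_to(1.0);manip.move_linear(p+[0,0,.19],q,speed=.2);print(manip.current_t())
best=None
for k in(0,180):
    P,Q=pose(BB,BA,BIN[2],k,.089+.08);j=np.array(manip.ik(P,Q));d=abs(j-manip.current_qpos()).max()
    if best is None or d<best[0]:best=(d,P,Q,k,j)
print(best[3],best[4].round(2));manip.move_to(best[1],best[2]);manip.sleep(.1)
c=manip.camera_info("wrist");im=manip.snapshot("wrist").copy()
e1=Rz(BIN[2])@np.array([c35,0,s35]);e2=Rz(BIN[2])@np.array([0,1,0])
for s,r in((.122,.022),(.05,.022),(.155,.004)):
    cv2.polylines(im,[np.int32([proj("wrist",BB+BA*s+r*(e1*np.cos(t)+e2*np.sin(t)),c) for t in np.linspace(0,6.28,60)])],True,(255,0,255),1)
cv2.imwrite("pics/w3.png",np.hstack([im,manip.snapshot("top")[140:340,270:430].repeat(2,0)[:,:160]])[:,:,::-1]);print(manip.current_t(),manip.current_tcp_pos()-best[1])
E
```

```text
13.8167
0 [ 1.56  0.59 -1.09  2.18  0.18  0.26  2.32]
16.1167 [ 2.84390214e-04  4.42173215e-04 -6.04605797e-05]
```

View pics/w3.png

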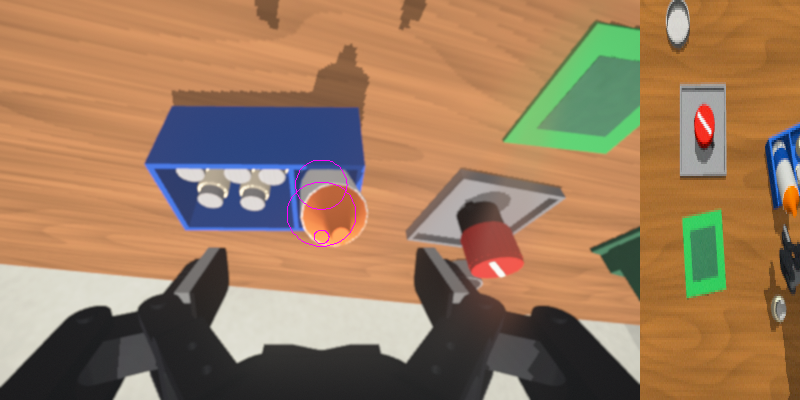

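The cap stands upright in the tray. The bottle's shoulder centre is at about (335,213) and its tip at (341,235), versus predictions of (321,214) and (321,237). It is therefore about 9 mm towards the bin's +y. I'll refit the bin with its corners from this view.

```bash
python3 - <<'E'
from h import *
import cv2
np.set_printoptions(precision=4,suppress=True)
a,b=.046,.081
w=[("wrist",(-a,-b,.069),(147,163)),("wrist",(-a,b,.069),(363.5,166)),("wrist",(a,-b,.069),(187,230)),("wrist",(-a,-b,0),(172,107)),("wrist",(-a,b,0),(361,108))]
t=[("top",(-a,b,.069),(409.6,243)),("top",(a,b,.069),(399,210)),("top",(a,-b,.069),(457.6,195.4)),("top",(-a,-b,.069),(467.5,227.5)),("side",(-a,-b,.069),(367,341.5)),("side",(a,b,.069),(349,267.5))]
for o in(w,t,w+t):
    x,r=fit(o,BIN);print(x,r.tolist())
# bottle: axis foot y-offset and sideways lean, from shoulder/tip in wrist, tip in top & side given bin x
x,_=fit(w+t,BIN)
def pt(v,s): # v: foot y, lean sideways, lean, foot x
    d=np.array([-np.sin(v[2]),np.sin(v[1]),0]);d[2]=np.sqrt(1-d@d)
    return np.append(x[:2],0)+Rz(x[2])@(np.array([v[3],v[0],.0166])+d*s)
obs=[("wrist",.122,(335,213)),("wrist",.153,(341,235)),("top",.153,(427,246)),("side",.153,(310.5,268.5))]
f=lambda v:np.concatenate([proj(n,pt(v,s))-u for n,s,u in obs]+[[(v[2]-.611)*50,(v[3]-.024)*500,v[1]*20]])
s=least_squares(f,[.052,0,.611,.024]);print(s.x,s.fun.round(1))
im=manip.snapshot("wrist")[90:270,130:390]
cv2.imwrite("pics/w4.png",cv2.resize(im,None,fx=3,fy=3,interpolation=cv2.INTER_CUBIC)[:,:,::-1])
E
```

```text
[ 0.5753 -0.2725  0.2445] [[-0.5, 1.2], [1.5, -0.3], [-0.4, -0.3], [1.3, -0.4], [-2.7, 0.1]]
[ 0.5724 -0.2764  0.2536] [[-0.8, -0.1], [-0.0, -0.6], [-0.1, -1.1], [0.7, 0.0], [-0.2, 1.7], [-0.7, -0.6]]
[ 0.5749 -0.273   0.2458] [[-1.4, 0.8], [1.0, -0.9], [-0.8, -0.5], [0.7, -0.7], [-3.1, -0.4], [-2.3, -1.3], [-1.3, -1.8], [-1.2, -1.8], [-0.7, -0.7], [-0.2, -0.4], [0.1, -1.9]]
[0.0543 0.0283 0.6237 0.0221] [ 0.2  1.4 -1.5 -1.3 -3.1 -0.5 -1.5 -2.3  0.6 -1.   0.6]
```

View pics/w4.png

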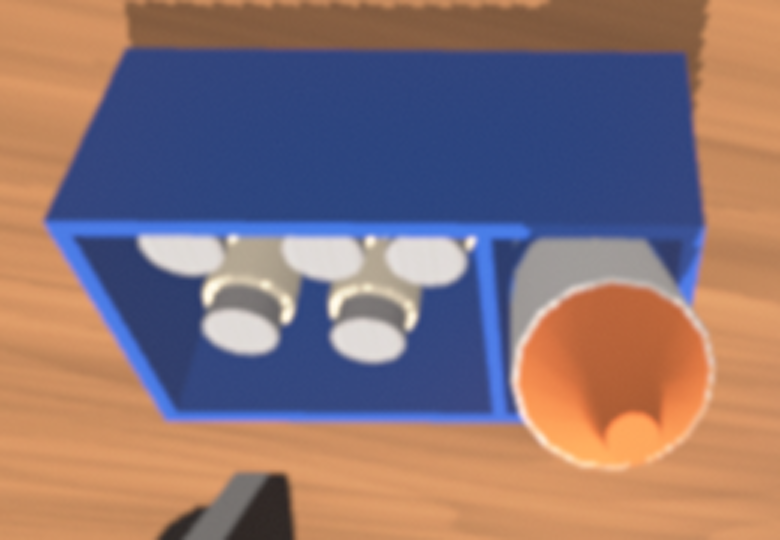

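Refined reading: shoulder centre (334.3,214.8), tip (340.7,235.7). I'll weight the wrist view, then grasp and draw the bottle out.

```bash
python3 - <<'E'
from h import *
import json
x=np.array([.5753,-.2727,.2447])
def ab(v):
    d=np.array([-np.sin(v[2]),np.sin(v[1]),0]);d[2]=np.sqrt(1-d@d)
    return np.append(x[:2],0)+Rz(x[2])@np.array([v[3],v[0],.0166]),Rz(x[2])@d
C=manip.camera_info("wrist")
def f(v):
    B,a=ab(v);return np.concatenate([proj("wrist",B+a*.122,C)-(334.3,214.8),proj("wrist",B+a*.154,C)-(340.7,235.7),[(v[2]-.611)*60,(v[3]-.024)*600,v[1]*20,(v[0]-.052)*500]])
s=least_squares(f,[.052,0,.611,.024]);print(s.x,s.fun.round(1))
B,a=ab(s.x);json.dump([B.tolist(),a.tolist()],open("bot.json","w"))
st=lambda:print(np.round([(manip.current_tcp_pos()-B)@a*1e3,manip.current_gripper_width(),manip.current_t(),*manip.current_force()],2))
e=Rz(x[2])@np.array([0,1,0]);y=e-(e@a)*a;y/=np.linalg.norm(y)
Q=R.from_matrix(np.c_[np.cross(y,-a),y,-a]).as_quat()
print(B,a)
manip.move_linear(B+a*.169,Q,speed=.15)
manip.move_linear(B+a*.091,Q,speed=.12);st()
manip.gripper_to(0,squeeze=50);st()
P=manip.current_tcp_pos()
for d in(.01,.04,.13):
    manip.move_linear(P+a*d,Q,speed=.08 if d<.05 else .15);st()
E
```

```text
[0.05170109 0.04592266 0.62450853 0.0230709 ] [ 0.6  0.7 -0.4 -0.3  0.8 -0.6  0.9 -0.1]
[ 0.58515824 -0.21694981  0.0166    ] [-0.57840205 -0.09711321  0.80995068]Traceback (most recent call last):
  File "<stdin>", line 17, in <module>
cell.PlanningError: the arm cannot follow that straight line within its joint ranges
```

```bash
python3 - <<'E'
from h import *
import json
np.set_printoptions(precision=2,suppress=True,linewidth=150)
B,a=map(np.array,json.load(open("bot.json")));print(manip.current_qpos())
e=Rz(.2447)@np.array([0,1,0]);y=e-(e@a)*a;y/=np.linalg.norm(y)
for sg in(1,-1):
  for tl in(0,-5,-10,-15):
    r=R.from_rotvec(y*np.radians(-tl));z=r.apply(-a);Y=sg*y
    Q=R.from_matrix(np.c_[np.cross(Y,z),Y,z]).as_quat()
    G=B+a*.110
    print(sg,tl,z)
    for d in(.08,0,.13):
        q=manip.ik(G+a*d+z*manip.grasp_offset,Q);print("   ",d,None if q is None else np.array(q))
E
```

```text
[ 1.52  0.54 -1.06  2.24  0.18  0.16  2.27]
1 0 [ 0.58  0.1  -0.81]
    0.08 [ 1.54  0.54 -1.07  2.23  0.18  0.16  2.28]
    0 [ 1.43  0.82 -1.09  2.19  1.55  0.25  0.99]
    0.13 [ 1.77  0.51 -1.27  2.24  0.15  0.28  2.32]
1 -5 [ 0.51  0.08 -0.86]
    0.08 [ 1.44  0.48 -0.99  2.2   0.17  0.25  2.23]
    0 [ 1.27  0.67 -0.92  2.16  1.04  0.19  1.39]
    0.13 [ 1.68  0.44 -1.2   2.21  0.14  0.36  2.28]
1 -10 [ 0.43  0.06 -0.9 ]
    0.08 [ 1.32  0.43 -0.9   2.17  0.17  0.34  2.18]
    0 [ 1.01  0.54 -0.63  2.13  0.2   0.19  2.12]
    0.13 [ 1.57  0.38 -1.11  2.17  0.14  0.44  2.23]
1 -15 [ 0.36  0.04 -0.93]
    0.08 [ 1.2   0.4  -0.8   2.13  0.19  0.43  2.12]
    0 [ 0.9   0.51 -0.54  2.09  0.19  0.29  2.08]
    0.13 [ 1.45  0.34 -1.01  2.13  0.16  0.52  2.18]
-1 0 [ 0.58  0.1  -0.81]
    0.08 [ 0.84  0.3  -0.23  2.27 -1.27  0.38  0.45]
    0 [-0.41  1.04  1.34  2.29  4.4   1.35  0.62]
    0.13 [ 0.1   0.18  0.66  2.33 -1.25  0.62  0.43]
-1 -5 [ 0.51  0.08 -0.86]
    0.08 [ 0.02  0.31  0.66  2.28 -1.28  0.58  0.38]
    0 [ 1.27  0.67 -0.92  2.16  1.04  0.19 -1.75]
    0.13 [-0.15  0.2   0.89  2.3  -1.1   0.63  0.25]
-1 -10 [ 0.43  0.06 -0.9 ]
    0.08 [-0.2   0.36  0.89  2.25 -1.16  0.64  0.23]
    0 [ 0.31  0.44  0.21  2.18 -1.18  0.38  0.23]
    0.13 [-0.38  0.27  1.14  2.27 -1.01  0.7   0.14]
-1 -15 [ 0.36  0.04 -0.93]
    0.08 [-0.39  0.47  1.13  2.22 -1.11  0.75  0.15]
    0 [-0.08  0.51  0.65  2.16 -1.17  0.55  0.15]
    0.13 [-0.42  0.28  1.14  2.23 -0.85  0.71 -0.03]
```

The exact lean puts joint 6 at its limit, so I'll grasp with the tool 12° less tilted and compensate when placing.

```bash
cat >> h.py <<'E'
import json
B,a=map(np.array,json.load(open("bot.json")))
_e=Rz(.2447)@np.array([0,1,0]);Yb=_e-(_e@a)*a;Yb/=np.linalg.norm(Yb)
_z=R.from_rotvec(Yb*np.radians(12)).apply(-a)
RT=R.from_matrix(np.c_[np.cross(Yb,_z),Yb,_z]);QT=RT.as_quat();GO=manip.grasp_offset
PAD=np.array([.4472,-.0151,.004])
def upright(yaw,h,grip=.110): # tool pose with bottle upright, foot h above pad top
    # min rotation taking a to vertical, then yaw
    r=Rz(yaw)@R.align_vectors([[0,0,1],_e],[a,Yb],weights=[1e3,1])[0].as_matrix()
    Rn=r@RT.as_matrix()
    return PAD+[0,0,h+grip]+Rn[:,2]*GO,R.from_matrix(Rn).as_quat()
E
python3 - <<'E'
from h import *
np.set_printoptions(precision=2,suppress=True,linewidth=150)
print(_z if 0 else RT.as_matrix()[:,2])
for yw in(-60,-30,0,30,60):
    for h in(.15,0):
        q=manip.ik(*upright(np.radians(yw),h));print(yw,h,None if q is None else np.array(q))
z=RT.as_matrix()[:,2];G=lambda d:B+a*(.110+d)+z*GO
st=lambda:print(np.round([(manip.current_tcp_pos()-B)@a*1e3,manip.current_gripper_width(),manip.current_t(),*manip.current_force(),*manip.current_qpos()],2))
try:
    manip.move_to(G(.08),QT);st()
    manip.move_linear(G(0),QT,speed=.12);st()
except manip.PlanningError as e: print(e)
E
```

```text
[ 0.4   0.05 -0.91]
-60 0.15 [ 1.12  0.8  -1.57  1.91  0.62  1.35  0.12]
-60 0 [ 0.82  0.66 -0.97  2.04  0.48  0.9   0.35]
-30 0.15 [ 0.95  0.53 -1.23  1.89  0.4   1.28  0.85]
-30 0 [ 0.59  0.57 -0.75  2.02  0.38  0.93  0.92]
0 0.15 [ 0.84  0.47 -1.14  1.89  0.43  1.3   1.34]
0 0 [ 0.55  0.58 -0.77  2.02  0.5   0.97  1.3 ]
30 0.15 [ 0.82  0.45 -1.18  1.92  0.52  1.29  1.77]
30 0 [ 0.52  0.57 -0.8   2.05  0.62  0.97  1.67]
60 0.15 [ 0.89  0.46 -1.3   1.97  0.64  1.26  2.18]
60 0 [ 0.49  0.53 -0.8   2.11  0.72  0.91  2.08]
[171.48   1.    16.81  -0.64   0.32  -0.93   1.27   0.42  -0.86   2.15   0.18   0.37   2.15]
[91.84  1.   17.62 -0.12  0.04  0.28  1.    0.54 -0.63  2.12  0.29  0.24  2.01]
```

```bash
python3 - <<'E'
from h import *
import cv2
st=lambda:print(np.round([(manip.current_tcp_pos()-B)@a*1e3,manip.current_gripper_width(),manip.current_finger_force(),manip.current_t(),*manip.current_force()],2))
P=manip.current_tcp_pos()
manip.gripper_to(0,squeeze=50);st()
for d in(.01,.04,.13):
    manip.move_linear(P+a*d,QT,speed=.08 if d<.05 else .15);st()
P=manip.current_tcp_pos();manip.move_linear(P+[0,0,.06],QT,speed=.15);st()
np.set_printoptions(precision=2,suppress=True)
p,q=upright(0,.10)
manip.move_to(p,q);manip.sleep(.3);st();print(manip.current_tcp_pos()-p)
C=manip.camera_info("side");im=manip.snapshot("side").copy();b=PAD+[0,0,.10]
for s in(0,.122,.155):
    u=proj("side",b+[0,0,s],C);print(u);cv2.circle(im,tuple(np.int32(u.round())),1,(255,0,255),-1)
c2=manip.camera_info("top");it=manip.snapshot("top").copy()
l=cv2.resize(im[130:290,190:350],(400,400),interpolation=cv2.INTER_CUBIC);r=cv2.resize(manip.snapshot("wrist"),(400,250))
cv2.imwrite("pics/w5.png",np.hstack([l,np.vstack([r,cv2.resize(it[180:300,270:470],(400,240))[:150]])])[:,:,::-1])
E
```

```text
[92.1   0.49 50.27 18.09 -1.8  -1.46  3.88]
[101.99   0.5   51.69  18.37   1.49  -0.47   1.3 ]
[131.78   0.5   51.64  18.89   1.07  -0.23   1.36]
[ 2.2153e+02  5.0000e-01  5.1580e+01  1.9640e+01  2.9000e-01  8.0000e-02
 -6.2000e-01]
[ 2.6966e+02  5.0000e-01  5.1600e+01  2.0180e+01 -5.1000e-01  7.0000e-02
 -1.6100e+00]
[207.78   0.5   51.57  21.56   0.53  -0.17  -1.04]
[-0. -0.  0.]
[256.44 222.36]
[251.77 174.28]
[250.37 159.94]
```

View pics/w5.png

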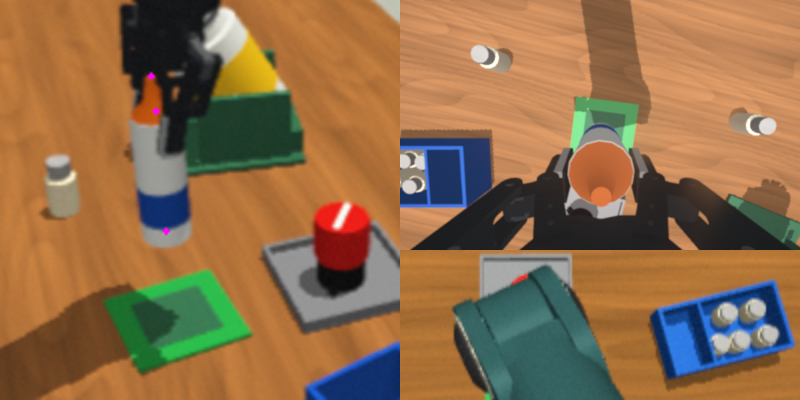

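The bottle is out and hangs upright above the pad: its left edge runs (132,125)→(142,243), matching the predicted vertical. Cap still standing in the tray. Lower it with a force check.

```bash
python3 - <<'E'
from h import *
p,q=upright(0,.012);manip.move_linear(p,q,speed=.12);manip.sleep(.1);f0=manip.current_force()[2];print(f0)
for h in np.arange(.010,-.008,-.001):
    p,_=upright(0,h);manip.move_linear(p,q,speed=.03)
    f=manip.current_force()[2]
    if f-f0>3:break
print(h,f-f0,manip.current_t());manip.sleep(.2)
manip.gripper_to(.75);manip.sleep(.3)
z=R.from_quat(q).as_matrix()[:,2];manip.gripper_to(1.0)
P=manip.current_tcp_pos();manip.move_linear(P-z*.02,q,speed=.05);manip.move_linear(P-z*.15,q,speed=.15)
p=manip.current_tcp_pos();
try: manip.move_linear(p+np.array([.0,-.15,.05]),q,speed=.2)
except manip.PlanningError as e: print(e)
manip.sleep(.3);print(manip.current_t())
import cv2
C=manip.camera_info("side");im=manip.snapshot("side").copy()
cv2.imwrite("pics/w6.png",np.hstack([cv2.resize(im[100:350,190:410],(440,500)),cv2.resize(manip.snapshot("top")[130:310,230:374],(360,450),interpolation=cv2.INTER_CUBIC)[:500] if 0 else cv2.copyMakeBorder(cv2.resize(manip.snapshot("top")[130:310,230:374],(360,450)),0,50,0,0,0)])[:,:,::-1])
E
```

```text
-0.5927811634701792
-0.0009999999999999905 8.469168160941429 25.6917
29.6917
```

View pics/w6.png

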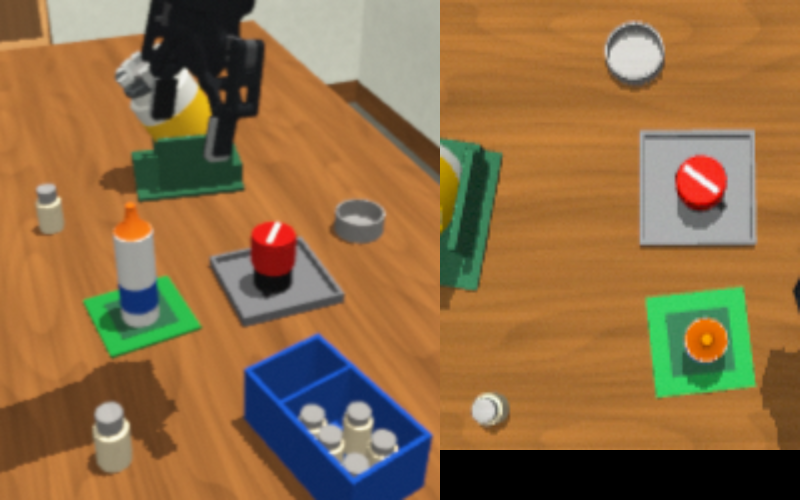

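The bottle stands upright mid-pad, at (706,340) in the top crop. The cap stands red end up in the tray at (700,185), bystanders are undisturbed, and the arm is clear.

```bash
python3 -c "
from cell import manip
print(manip.hand_in())"
```

```text
the job is handed in; nothing more can be done
None
```

I handed the job in at about 30 s. The last pictures showed the cap standing red end up in the grey tray, the bottle upright on the green pad, and the tin and both lampholders where they were; no verdict came back.

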